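Hold the parts carrier level over the carton

ROBOT

A 7-joint arm with a two-finger parallel gripper is mounted at the origin on the work surface. World frame = base frame: x ahead of the robot, y to its left, z up, the work surface at z = 0. Lengths are in m, angles in rad, forces in N, time in s.
With the tool pointing down it reaches from about 0.4 to 0.85 m from the base axis. Payload 4.5 kg.
Tool frame: the origin (TCP) lies midway between the tips of the shut fingers; the grasp point (between the pads) lies 19 mm behind it; z points along the fingers, y is the line along which they close (so a half turn about z gives the same grasp; the last joint's range is limited). The gripper opens to 88 mm and grips with 3 to 60 N. Pads are 18 mm wide; open, the fingers measure 123 mm over their backs; the gripper's body (75 mm by 187 mm) begins 45 mm behind the grasp point.
Start: joints at [-1.241, 0.689, -0.195, 1.565, 0.157, 0.902, -0.215], TCP at [0.182, 0.598, 0.239] pointing down, gripper open.
Joint ranges: [-3.01, 3.01], [-0.46, 2.08], [-1.47, 1.51], [0.13, 2.56], [-1, 4.14], [0.04, 2.09], [-2.66, 2.66]. Speed limits (rad/s): [2.57, 2.57, 3.14, 3.14, 3.14, 3.14, 3.14].

INTERFACE

Orientations are given as a unit quaternion [x, y, z, w].
In Python, from plant import * gives the robot as it stands.
- The arm moves only by the tool send_rows, never from a script. Its argument "targets" is a list of rows, each a list of 2 entries, a list of its own where there are three numbers: the shift along the tool's x, y, z in units of 0.3 m (1.0 is 0.3 m), then the turn, a rotation vector about the tool's x, y, z in units of pi rad (1.0 is pi rad). A call has 1 to 12 rows; each row is the pose to reach, as a shift and turn from the pose commanded when the call began, along the tool's axes at that moment, turning the shorter way round; what a row does not reach only later rows make up. A row lasts 1/8 s, in which the tool goes at most 62.5 mm and 10.7 degrees, less where a joint would pass 70% of its speed; a pose out of reach is approached as far as the arm can. A call with a number of a shift or a turn outside -1 to 1 is refused whole. A call with a gripper value outside its range is refused whole. "fingers" is the opening, from 0 (shut) to 1 (fully open), set as the call begins (left out, the last holds). The fingers move at their own pace and stop on an object; "newtons" is the grip in N (left out, the last holds). Time passes only in rows, so rows that repeat a pose let the fingers close. It gives the time, the measured TCP pose, the force, the opening and the grip force at its end, in the units of the state.
- get_state(): the state, without advancing time (a new reading comes with each control period).
- snapshot(name): name is "scene" or "side" or "wrist"; returns a dict with "img" (420x560x3 uint8, blue, green, red), "fx", "fy", "cx", "cy" (pixels), "cam_to_world" (4x4, takes a point from camera to world coordinates); the wrist camera has in their place "T_tool_cam" (4x4, takes a point from camera to tool coordinates, whose origin is the TCP and whose axes are the flange's). Camera axes: x right, y down, z forward; pixel columns grow to the right and rows downward; lengths in m; the calibration is good to about 2 mm. A picture is of the moment at which its call begins: read the wrist's pose just before it. There is no depth.
- finish_job(): hands the job in; it is judged then, once.
The state is a dict: "clock": time; "q": joint angles; "qd": joint speeds; "joint_torque": joint torques, N m; "tool_pos": TCP position; "eef_rot": TCP orientation; "contact_force": force on the tool from outside, world axes, zero at the start; "moment": the same for the moment, N m; "opening": opening from 0.0 (shut) to 1.0 (fully open); "finger_force": force on a finger pad.
Only numpy, scipy, OpenCV 4.12 (cv2) and the standard library are available. Lean on these libraries where they do the work, as an engineer would, in place of code of your own. Each camera call takes 0.05 s, during which the arm holds its last target. There are 200 camera calls.

TASK

Lift the red parts carrier off the two hooks of its stand by the wooden grip and keep it level all the way, so that the three brass guards stay in it. Hold it over the middle of the open cardboard box, with its bottom about 10 cm above the box's rim and without touching the box, and finish there still holding it level and still in the air. Leave the steel block, the jar and the hammer where they are.

Things in the scene. Friction and masses are not known exactly. Their poses are not given: they have to be found in the camera images.
- carrier: Red open steel tray, 110 (its x) x 160 (its y) x 35 high, 0.3 to 0.6 kg with its load. Origin: centre of its underside, z up. A stiff bail of 8 mm rod, fixed to the tray, rises at the middle of both short ends (y = -80, +80) to a level rod along y at z = 140. It starts hanging by that rod in the stand's hooks, bottom 80 above the table, axes parallel to the stand's.
- grip (a point): Middle of the carrier's wooden grip, 140 above its origin and right over its centre of mass: a block 24 thick (carrier's x) x 60 long (y) x 26 high around the middle of the level rod. Free air on both sides along x, and 35 along y from the middle to each hook's nearest side.
- stand: Fixed stand: dark base 170 x 120 x 12, green post and crossbar (x = 80 to 100, top 230 high), two steel hooks of 8 mm rod at y = -52 and +52 pointing to the stand's -x. Origin: on the table under the middle of the hung rod, z up. The bail's upright rods pass outside the hooks, so after raising the carrier withdraw it some 130 along the stand's -x before moving it sideways.
- notch (a point): Middle between the two V notches of the stand's hooks, on the axis of the hung rod, 220 above the table. The hooks' upturned tips stand at the stand's x = -20 (nothing beyond x = -24), top 240 above the table: raising the carrier by 30 or more clears them.
- carton: Open cardboard box, fixed to the table, 240 (x) x 180 (y) x 60 high, blades lying in it. Origin: centre of its underside on the table; z up; rim at z = 60.
- guard0: Brass knife guard, a loose bar 30 x 14 x 6 lying on the floor of the carrier. Origin: centre of its underside.
- guard1: Brass knife guard, a loose bar 30 x 14 x 6 lying on the floor of the carrier. Origin: centre of its underside.
- guard2: Brass knife guard, a loose bar 30 x 14 x 6 lying on the floor of the carrier. Origin: centre of its underside.
- block: Dark steel block 80 x 50 x 45 high, loose bystander. Origin: centre of its underside.
- jar: White jar with blue cap, diameter 56, 85 high, standing, loose bystander. Origin: centre of its underside.
- hammer: Hammer 270 long lying flat at the right, loose bystander. Origin: under its middle; its x runs from handle to head.

How it is judged:
By the outcome, as a careful person would: the job done as asked, in the order asked, and still so for the second after the job is handed in, while the arm keeps its last pose, push and grip.
It also fails if it takes over 56 s, if anything falls off the work surface, if the arm or the gripper's body presses on something with over 40 N, if the wrist force passes 120 N, or if a joint passes its speed limit or range.

## Working session

There is one attempt and no reset: what is moved stays moved. The work goes in short steps, Python scripts to look and compute and a tool call to move; the robot and the scene stay as the last step left them, time stands still between calls to the robot, and variables do not carry over. Pictures are saved under pics/ and viewed, at most 10 in all, crops included, and the job is handed in when it is done.

Besides the shell and the picture viewer there is one more tool, called after "Emit:" as name([rows], argument=value, ...), one row to a line, values as JSON. send_rows: Moves the arm, as the interface text tells. Its arguments: {"type":"object","properties":{"targets":{"type":"array"},"fingers":{"type":"number"},"newtons":{"type":"number"}},"required":["targets"]}

```bash
mkdir -p pics; python3 - <<'E'
from plant import *
import cv2,numpy as np,pickle
s=get_state();print({k:np.round(v,3).tolist() for k,v in s.items()})
d={n:snapshot(n) for n in("scene","side","wrist")};d['state']=s
pickle.dump(d,open('d.pkl','wb'))
for n in("scene","side"):
  cv2.imwrite(f'pics/{n}.png',d[n]['img']);print(n,d[n]['fx'],d[n]['cx'],d[n]['cy'],np.round(d[n]['cam_to_world'],3).tolist())
cv2.imwrite('pics/wrist.png',d['wrist']['img']);print(np.round(d['wrist']['T_tool_cam'],3).tolist())
E
```

```text
{'clock': 0.0, 'q': [-1.241, 0.69, -0.195, 1.566, 0.157, 0.902, -0.215], 'qd': [-0.0, -0.0, 0.002, 0.002, -0.001, -0.002, -0.003], 'joint_torque': [-0.0, -52.756, -1.267, -15.343, -0.053, 0.007, 0.0], 'tool_pos': [0.182, 0.597, 0.238], 'eef_rot': [0.147, 0.989, -0.001, -0.0], 'contact_force': [-0.153, 0.239, -0.403], 'moment': [0.055, -0.017, 0.022], 'finger_force': 0.0, 'opening': 0.999}
scene 389.71510584877575 276.23336828230646 208.89963496185405 [[0.804, 0.381, -0.456, 1.121], [0.594, -0.486, 0.641, -0.809], [0.023, -0.787, -0.617, 0.914], [0.0, 0.0, 0.0, 1.0]]
side 537.5159739282434 281.3095371673962 210.71403066508836 [[0.933, -0.167, 0.32, 0.042], [-0.36, -0.495, 0.791, -1.21], [0.026, -0.853, -0.522, 0.931], [0.0, 0.0, 0.0, 1.0]]
[[0.0, -0.951, -0.309, 0.079], [1.0, 0.0, -0.0, -0.0], [0.0, -0.309, 0.951, -0.146], [0.0, 0.0, 0.0, 1.0]]
```

View pics/scene.png

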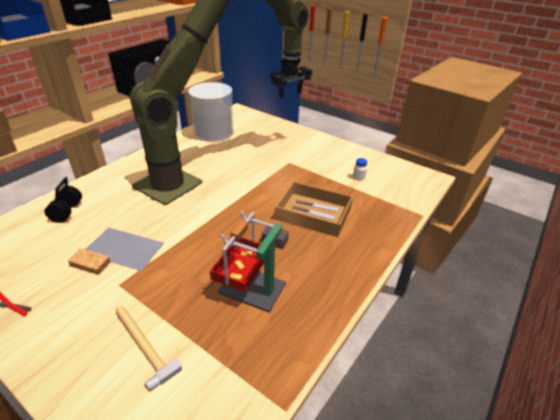

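View pics/side.png

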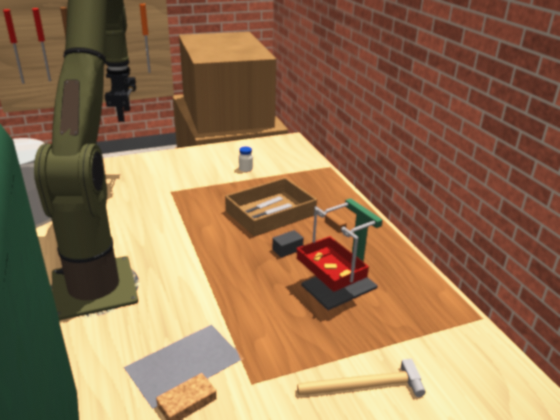

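The scene view shows the stand with its green bar at (268,255), the red tray at (238,265) and the box at (313,208). In the side view they are at (365,225), (332,262) and (270,206). The jar is at (361,170) in the scene view, and the block stands between stand and box. I'll zoom in next.

```bash
python3 - <<'E'
import cv2,numpy as np,pickle
d=pickle.load(open('d.pkl','rb'))
a=d['scene']['img'][175:315,200:360];b=d['side']['img'][175:315,220:390]
r=lambda i:cv2.resize(i,(400,int(400*i.shape[0]/i.shape[1])),interpolation=cv2.INTER_CUBIC)
a,b=r(a),r(b);h=min(len(a),len(b));cv2.imwrite('pics/crop.png',np.hstack([a[:h],b[:h]]));print(h)
E
```

```text
329
```

View pics/crop.png

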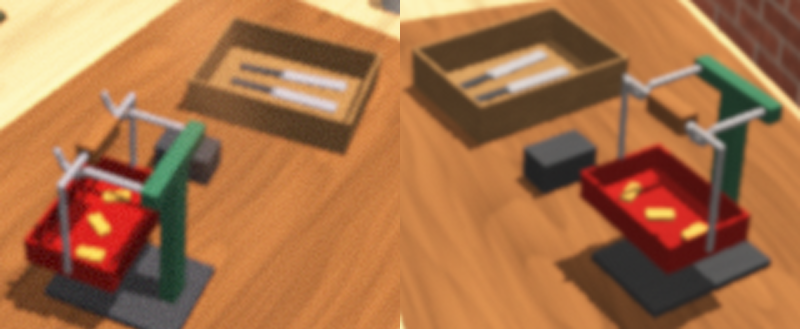

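The crop shows the brown grip at crop (98,137) in the scene view and (672,112) in the side view. The bail corners, crossbar and box rim are visible too. I'll triangulate these.

```bash
cat > h.py <<'E'
import numpy as np
def ray(c,p,T=None):
    T=np.array(c['cam_to_world'] if T is None else T)
    v=T[:3,:3]@np.array([(p[0]-c['cx'])/c['fx'],(p[1]-c['cy'])/c['fy'],1]);return T[:3,3],v/np.linalg.norm(v)
def plane(c,p,z,T=None):
    o,v=ray(c,p,T);return o+v*(z-o[2])/v[2]
def tri(*rays):
    P=[np.eye(3)-np.outer(v,v) for o,v in rays]
    x=np.linalg.solve(sum(P),sum(p@o for p,(o,v) in zip(P,rays)))
    return x,max(np.linalg.norm(p@(x-o)) for p,(o,v) in zip(P,rays))
E
python3 - <<'E'
import pickle;from h import *
d=pickle.load(open('d.pkl','rb'));S,D=d['scene'],d['side']
s=lambda u,v:(200+u/2.5,175+v/2.5)
t=lambda u,v:(220+(u-400)/2.353,175+v/2.353)
for n,a,b in [('grip',(98,137),(672,112)),('bailN',(62,185),(718,145)),('bailF',(132,112),(626,80)),('barN',(160,192),(772,108)),('barF',(195,130),(706,64)),
 ('box1',(235,19),(415,52)),('box2',(380,55),(557,10)),('box3',(348,125),(627,58)),('box4',(192,82),(478,105))]:
  x,e=tri(ray(S,s(*a)),ray(D,t(*b)));print(n,x.round(3),e.round(4))
for a in [(235,19),(380,55),(348,125),(192,82)]:print('S',plane(S,s(*a),.06).round(3))
for a in [(415,52),(557,10),(627,58),(478,105)]:print('D',plane(D,t(*a),.06).round(3))
E
```

```text
grip [ 0.585 -0.224  0.22 ] 0.0014
bailN [ 0.601 -0.298  0.219] 0.0015
bailF [ 0.571 -0.147  0.208] 0.007
barN [ 0.689 -0.25   0.219] 0.002
barF [ 0.662 -0.152  0.223] 0.0007
box1 [0.442 0.261 0.053] 0.0017
box2 [0.67  0.308 0.058] 0.0033
box3 [0.71  0.142 0.058] 0.0001
box4 [0.48  0.097 0.052] 0.0026
S [0.446 0.255 0.06 ]
S [0.669 0.311 0.06 ]
S [0.711 0.139 0.06 ]
S [0.488 0.085 0.06 ]
D [0.438 0.246 0.06 ]
D [0.668 0.298 0.06 ]
D [0.708 0.138 0.06 ]
D [0.476 0.09  0.06 ]
```

```bash
cat >> h.py <<'E'
from scipy.spatial.transform import Rotation as R
def go(s,p,yaw):
    """shift (units .3 m) and turn (units pi) to TCP p, tool down, tool y at world angle yaw"""
    A=R.from_quat(s['eef_rot']);c,n=np.cos(yaw),np.sin(yaw)
    y=np.array([c,n,0]);z=np.array([0,0,-1.]);B=R.from_matrix(np.c_[np.cross(y,z),y,z])
    return (A.inv().apply(np.array(p)-s['tool_pos'])/.3).round(4),((A.inv()*B).as_rotvec()/np.pi).round(4)
E
python3 - <<'E'
from plant import *;from h import *
s=get_state();print(go(s,(.40,.40,.36),.7),go(s,(.48,.0,.38),.2))
E
```

```text
(array([-0.8866, -0.4183, -0.4057]), array([-0.0004,  0.0002,  0.1831])) (array([-1.5303, -1.6161, -0.4706]), array([-4.000e-04,  3.000e-04,  3.422e-01]))
```

Emit:
send_rows([
  [[-0.15, -0.07, -0.1], [0, 0, 0.03]],
  [[-0.3, -0.14, -0.2], [0, 0, 0.06]],
  [[-0.45, -0.21, -0.3], [0, 0, 0.09]],
  [[-0.6, -0.28, -0.4], [0, 0, 0.12]],
  [[-0.75, -0.35, -0.4], [0, 0, 0.15]],
  [[-0.89, -0.42, -0.4], [0, 0, 0.18]],
  [[-0.89, -0.42, -0.4], [0, 0, 0.18]],
  [[-0.89, -0.42, -0.4], [0, 0, 0.18]],
])

```text
clock: 1.15
tool_pos: [0.4001, 0.4, 0.3585]
eef_rot: [0.417, 0.909, -0.0, -0.001]
contact_force: [0.2, 0.2, 0.1]
opening: 0.997
finger_force: 0.0
```

```bash
python3 - <<'E'
from plant import *;from h import *
s=get_state();print(s['clock'],s['q'],s['tool_pos']);print(go(s,(.48,.15,.37),.4),go(s,(.52,-.08,.38),.2))
E
```

```text
1.15 [-0.83385518  0.4795036  -0.0527755   1.57971465  0.02628609  1.08355768
 -0.182413  ] [0.40009619 0.40000397 0.35848016]
(array([-0.8053, -0.3417, -0.039 ]), array([-0.0003, -0.0003,  0.0989])) (array([-1.4734, -0.7408, -0.0727]), array([-0.0003, -0.0003,  0.1625]))
```

Emit:
send_rows([
  [[-0.16, -0.07, 0], [0, 0, 0.02]],
  [[-0.32, -0.14, 0], [0, 0, 0.04]],
  [[-0.48, -0.21, 0], [0, 0, 0.06]],
  [[-0.64, -0.28, 0], [0, 0, 0.08]],
  [[-0.8, -0.34, -0.04], [0, 0, 0.1]],
  [[-0.8, -0.34, -0.04], [0, 0, 0.1]],
])

```text
clock: 1.9
tool_pos: [0.481, 0.1482, 0.3715]
eef_rot: [0.557, 0.831, 0.0, 0.001]
contact_force: [0.6, 0.1, 0.2]
opening: 1.006
finger_force: 0.0
```

```bash
python3 - <<'E'
from plant import *;from h import *
s=get_state();print(s['clock'],s['q'],s['tool_pos']);print(go(s,(.53,-.12,.40),.2))
E
```

```text
1.9 [-0.43754777  0.37005164  0.06767386  1.73506422 -0.02653486  1.03582019
  0.02928867] [0.48104222 0.14823864 0.37145564]
(array([-0.8891, -0.1891, -0.094 ]), array([0.0005, 0.0005, 0.0606]))
```

Emit:
send_rows([
  [[-0.15, -0.03, -0.04], [0, 0, 0.01]],
  [[-0.3, -0.06, -0.08], [0, 0, 0.02]],
  [[-0.45, -0.09, -0.1], [0, 0, 0.03]],
  [[-0.6, -0.12, -0.1], [0, 0, 0.04]],
  [[-0.75, -0.16, -0.1], [0, 0, 0.05]],
  [[-0.89, -0.19, -0.1], [0, 0, 0.06]],
  [[-0.89, -0.19, -0.1], [0, 0, 0.06]],
  [[-0.89, -0.19, -0.1], [0, 0, 0.06]],
])

```text
clock: 2.9
tool_pos: [0.5305, -0.1144, 0.4002]
eef_rot: [0.629, 0.778, 0.001, -0.001]
contact_force: [0.4, 0.8, -0.3]
opening: 0.998
finger_force: 0.0
```

```bash
cat >> h.py <<'E'
def wT(s,c):
    T=np.eye(4);T[:3,:3]=R.from_quat(s['eef_rot']).as_matrix();T[:3,3]=s['tool_pos'];return T@np.array(c['T_tool_cam'])
E
python3 - <<'E'
from plant import *;from h import *;import cv2,pickle
s=get_state();w=snapshot('wrist');pickle.dump((s,w),open('w1.pkl','wb'));cv2.imwrite('pics/w1.png',w['img']);print(w['fx'],s['q'])
print(go(s,(.585,-.224,.33),.2))
E
```

```text
299.37387940230053 [ 0.01619273  0.41448955  0.17743173  1.57565938 -0.07977789  1.15940006
  0.4222329 ]
(array([-0.3959,  0.1012,  0.2332]), array([-0.0001, -0.0007,  0.0036]))
```

View pics/w1.png

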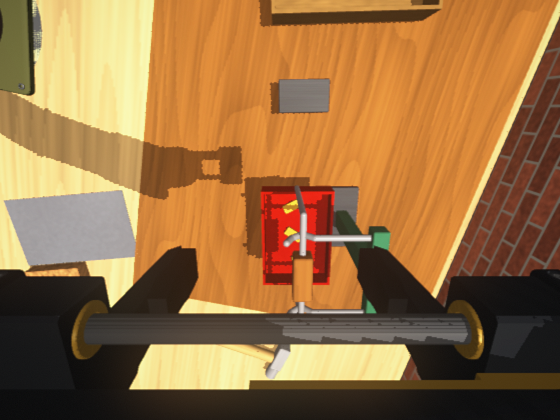

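The wrist view shows the grip block spanning x 294–313 and y 255–298. The rod and the tray edges run vertically in the image, so the yaw is right. The block is at (304,95) and the box edge at the top.

```bash
python3 - <<'E'
import pickle;from h import *
d=pickle.load(open('d.pkl','rb'));S,D=d['scene'],d['side'];s,w=pickle.load(open('w1.pkl','rb'));T=wT(s,w)
print('yaw',np.arctan2(*R.from_quat(s['eef_rot']).apply([0,1,0])[[1,0]]))
r=[ray(S,(239.2,229.8)),ray(D,(335.6,222.6)),ray(w,(303.5,277),T)]
print(tri(*r),tri(r[0],r[2]),tri(r[1],r[2]))
for z in(.22,.233):print(plane(w,(303.5,277),z,T))
for p in[(262,187),(263,283),(333,187),(330,283)]:print('tray',plane(w,p,.115,T))
for p in[(303.5,225),(303.5,298),(374,239),(368,312)]:print('rod',plane(w,p,.22,T))
E
```

```text
yaw 0.21132735102995232
(array([ 0.58620318, -0.22411388,  0.22021186]), np.float64(0.002440187394550644)) (array([ 0.58701173, -0.22381291,  0.22243138]), np.float64(0.0015152479738179039)) (array([ 0.5872703 , -0.22427609,  0.21846324]), np.float64(0.0018431925033579194))
[ 0.58873546 -0.22421865  0.22      ]
[ 0.58580935 -0.21676088  0.233     ]
tray [ 0.5161548  -0.14947965  0.115     ]
tray [ 0.54958927 -0.30949533  0.115     ]
tray [ 0.61924403 -0.12733853  0.115     ]
tray [ 0.6578575  -0.28622689  0.115     ]
rod [ 0.57235683 -0.15683996  0.22      ]
rod [ 0.59592832 -0.25380878  0.22      ]
rod [ 0.65853587 -0.15660088  0.22      ]
rod [ 0.68257656 -0.25682531  0.22      ]
```

Emit:
send_rows([
  [[-0.13, 0.03, 0.05], [0, 0, -0.001]],
  [[-0.26, 0.06, 0.1], [0, 0, -0.002]],
  [[-0.39, 0.1, 0.15], [0, 0, -0.003]],
  [[-0.39, 0.1, 0.23], [0, 0, -0.003]],
  [[-0.39, 0.1, 0.23], [0, 0, -0.003]],
  [[-0.39, 0.1, 0.23], [0, 0, -0.003]],
])

```text
clock: 3.7
tool_pos: [0.5842, -0.2239, 0.3326]
eef_rot: [0.626, 0.78, 0.001, 0.0]
contact_force: [0.3, -0.1, 0.6]
opening: 1.0
finger_force: 0.0
```

```bash
python3 - <<'E'
from plant import *;from h import *;import cv2,pickle
s=get_state();w=snapshot('wrist');pickle.dump((s,w),open('w2.pkl','wb'));cv2.imwrite('pics/w2.png',w['img'])
print(s['tool_pos'],go(s,(.586,-.222,.202),.22))
E
```

```text
[ 0.58423966 -0.22393345  0.33262876] (array([0.0049, 0.0065, 0.4354]), array([ 0.0005, -0.0001, -0.0003]))
```

View pics/w2.png

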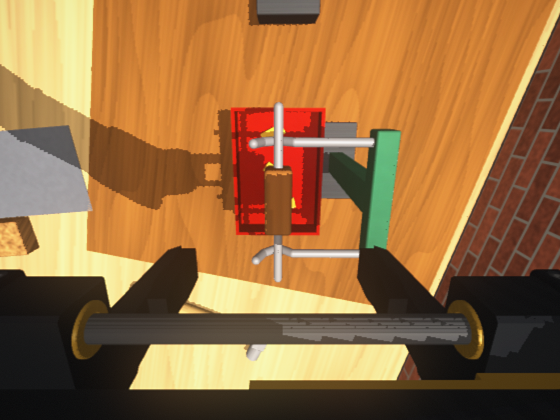

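Grip is at columns 265–291, rows 170–235, with the rod vertical at column 278 and the hooks at rows 143 and 253.

```bash
python3 - <<'E'
import pickle;from h import *
s,w=pickle.load(open('w2.pkl','rb'));T=wT(s,w);s1,w1=pickle.load(open('w1.pkl','rb'));T1=wT(s1,w1)
for p in[(278.5,104),(278.5,279)]:print('rod',plane(w,p,.22,T))
for p in[(330,143),(330,253)]:print('hook',plane(w,p,.22,T))
print(tri(ray(w,(278.5,203),T),ray(w1,(303.5,277),T1)))
E
```

```text
rod [ 0.56872628 -0.14271389  0.22      ]
rod [ 0.60455127 -0.30245239  0.22      ]
hook [ 0.61840767 -0.16385944  0.22      ]
hook [ 0.64651632 -0.26396476  0.22      ]
(array([ 0.58826885, -0.22562587,  0.21845013]), np.float64(0.0009612648212438705))
```

Emit:
send_rows([
  [[0.0, 0.009, 0.08], [0, 0, 0]],
  [[0.0, 0.009, 0.16], [0, 0, 0]],
  [[0.0, 0.009, 0.24], [0, 0, 0]],
  [[0.0, 0.009, 0.32], [0, 0, 0]],
  [[0.0, 0.009, 0.38], [0, 0, 0]],
  [[0.0, 0.009, 0.42], [0, 0, 0]],
  [[0.0, 0.009, 0.44], [0, 0, 0]],
  [[0.0, 0.009, 0.44], [0, 0, 0]],
  [[0.0, 0.009, 0.44], [0, 0, 0]],
])

```text
clock: 4.88
tool_pos: [0.5865, -0.2253, 0.2004]
eef_rot: [0.627, 0.779, 0.0, 0.001]
contact_force: [0.0, 0.6, -0.1]
opening: 0.999
finger_force: 0.0
```

Emit:
send_rows([
  [[0, 0, 0], [0, 0, 0]],
  [[0, 0, 0], [0, 0, 0]],
  [[0, 0, 0], [0, 0, 0]],
  [[0, 0, 0], [0, 0, 0]],
  [[0, 0, 0], [0, 0, 0]],
  [[0, 0, 0], [0, 0, 0]],
  [[0, 0, 0], [0, 0, 0]],
  [[0, 0, 0], [0, 0, 0]],
], fingers=0.0, newtons=40)

```text
clock: 5.88
tool_pos: [0.5853, -0.2253, 0.1995]
eef_rot: [0.627, 0.779, -0.0, -0.001]
contact_force: [-2.7, 0.2, 0.1]
opening: 0.263
finger_force: 40.0
```

Grasped (opening 23 mm). Lift slowly by 60 mm.

Emit:
send_rows([
  [[0, 0, -0.007], [0, 0, 0]],
  [[0, 0, -0.02], [0, 0, 0]],
  [[0, 0, -0.04], [0, 0, 0]],
  [[0, 0, -0.06], [0, 0, 0]],
  [[0, 0, -0.08], [0, 0, 0]],
  [[0, 0, -0.1], [0, 0, 0]],
  [[0, 0, -0.12], [0, 0, 0]],
  [[0, 0, -0.14], [0, 0, 0]],
  [[0, 0, -0.16], [0, 0, 0]],
  [[0, 0, -0.18], [0, 0, 0]],
  [[0, 0, -0.195], [0, 0, 0]],
  [[0, 0, -0.2], [0, 0, 0]],
])

```text
clock: 7.38
tool_pos: [0.5862, -0.2252, 0.2601]
eef_rot: [0.627, 0.779, 0.0, 0.0]
contact_force: [0.6, -0.5, -4.8]
opening: 0.267
finger_force: 40.0
```

```bash
python3 - <<'E'
from plant import *;from h import *;import cv2
s=get_state();print(s['tool_pos'],s['contact_force'],s['moment'],s['opening'])
r=lambda i:cv2.resize(i,(400,329),interpolation=cv2.INTER_CUBIC)
a=snapshot('scene')['img'];b=snapshot('side')['img']
cv2.imwrite('pics/l.png',np.hstack([r(a[165:305,190:360]),r(b[165:305,220:390])]))
x=s['tool_pos'];m=x+np.array([-.976,-.218,0])*.14
print(go(s,m,.22))
E
```

```text
[ 0.58623208 -0.22521215  0.26005518] [ 0.63529684 -0.48632211 -4.81438021] [-0.13933653  0.07646434  0.02602121] 0.2674970271773503
(array([-1.600e-03, -4.667e-01, -2.000e-04]), array([ 0.0002,  0.0001, -0.0012]))
```

View pics/l.png

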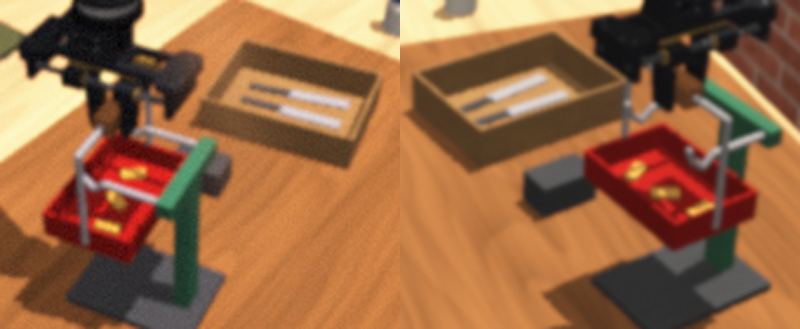

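The carrier hangs level, clear of the hook tips, with all three guards inside. Next I withdraw along the stand's -x, which is tool -y.

Emit:
send_rows([
  [[0, -0.01, 0], [0, 0, 0]],
  [[0, -0.04, 0], [0, 0, 0]],
  [[0, -0.09, 0], [0, 0, 0]],
  [[0, -0.14, 0], [0, 0, 0]],
  [[0, -0.19, 0], [0, 0, 0]],
  [[0, -0.24, 0], [0, 0, 0]],
  [[0, -0.29, 0], [0, 0, 0]],
  [[0, -0.34, 0], [0, 0, 0]],
  [[0, -0.39, 0], [0, 0, 0]],
  [[0, -0.43, 0], [0, 0, 0]],
  [[0, -0.46, 0], [0, 0, 0]],
  [[0, -0.47, 0], [0, 0, 0]],
])

```text
clock: 8.98
tool_pos: [0.4479, -0.2556, 0.2598]
eef_rot: [0.627, 0.779, 0.0, 0.0]
contact_force: [0.4, 0.5, -5.8]
opening: 0.267
finger_force: 40.0
```

```bash
python3 - <<'E'
from plant import *;from h import *
s=get_state();print(s['tool_pos'],s['contact_force'],s['moment'],s['q'])
for p in[(.455,-.05,.285),(.576,.197,.281)]:print(go(s,p,.22))
E
```

```text
[ 0.44789288 -0.25559497  0.25975263] [ 0.39390179  0.53223067 -5.75096606] [-0.07902007  0.01661219  0.00569977] [ 0.33474055  0.52034321  0.1481691   1.8772359  -0.107771    0.75160871
  0.75825663]
(array([ 0.6643,  0.1699, -0.0841]), array([ 0.    , -0.    , -0.0013]))
(array([ 1.3822,  0.7402, -0.0708]), array([ 0.    , -0.    , -0.0013]))
```

Emit:
send_rows([
  [[0.01, 0, -0.01], [0, 0, 0]],
  [[0.04, 0, -0.03], [0, 0, 0]],
  [[0.09, 0, -0.05], [0, 0, 0]],
  [[0.15, 0, -0.07], [0, 0, 0]],
  [[0.22, 0, -0.08], [0, 0, 0]],
  [[0.29, 0, -0.08], [0, 0, 0]],
  [[0.36, 0, -0.08], [0, 0, 0]],
  [[0.43, 0, -0.08], [0, 0, 0]],
  [[0.5, 0, -0.08], [0, 0, 0]],
  [[0.56, 0, -0.08], [0, 0, 0]],
  [[0.6, 0, -0.08], [0, 0, 0]],
  [[0.61, 0, -0.08], [0, 0, 0]],
])

```text
clock: 10.48
tool_pos: [0.4088, -0.0755, 0.2839]
eef_rot: [0.626, 0.78, 0.0, -0.0]
contact_force: [0.6, -0.6, -5.5]
opening: 0.268
finger_force: 40.0
```

```bash
python3 - <<'E'
from plant import *;from h import *
s=get_state();print(s['tool_pos'],s['contact_force'],s['moment'],s['q'])
for p in[(.576,.197,.281)]:print(go(s,p,.22))
E
```

```text
[ 0.40884149 -0.0754883   0.2839237 ] [ 0.62613496 -0.56297254 -5.47305529] [-0.23586553  0.04617818 -0.03217675] [-0.04296122  0.35513171  0.16061917  2.10590903 -0.08860907  0.68659554
  0.39457637]
(array([0.7661, 0.7406, 0.0103]), array([ 0.0001, -0.0001, -0.0006]))
```

Emit:
send_rows([
  [[0.01, 0.01, 0], [0, 0, 0]],
  [[0.04, 0.04, 0], [0, 0, 0]],
  [[0.08, 0.08, 0], [0, 0, 0]],
  [[0.13, 0.12, 0], [0, 0, 0]],
  [[0.18, 0.17, 0], [0, 0, 0]],
  [[0.23, 0.22, 0], [0, 0, 0]],
  [[0.28, 0.27, 0], [0, 0, 0]],
  [[0.33, 0.32, 0], [0, 0, 0]],
  [[0.38, 0.37, 0], [0, 0, 0]],
  [[0.43, 0.42, 0], [0, 0, 0]],
  [[0.46, 0.45, 0], [0, 0, 0]],
  [[0.47, 0.46, 0], [0, 0, 0]],
])

```text
clock: 11.98
tool_pos: [0.5139, 0.0915, 0.2835]
eef_rot: [0.626, 0.78, -0.0, -0.0]
contact_force: [-0.5, -0.6, -5.5]
opening: 0.263
finger_force: 40.0
```

Emit:
send_rows([
  [[0.01, 0.01, 0], [0, 0, 0]],
  [[0.03, 0.03, 0], [0, 0, 0]],
  [[0.07, 0.06, 0], [0, 0, 0]],
  [[0.11, 0.1, 0], [0, 0, 0]],
  [[0.15, 0.14, 0], [0, 0, 0]],
  [[0.19, 0.18, 0], [0, 0, 0]],
  [[0.23, 0.22, 0], [0, 0, 0]],
  [[0.26, 0.25, 0.005], [0, 0, 0]],
  [[0.28, 0.27, 0.01], [0, 0, 0]],
  [[0.29, 0.28, 0.01], [0, 0, 0]],
  [[0.29, 0.28, 0.01], [0, 0, 0]],
  [[0.29, 0.28, 0.01], [0, 0, 0]],
])

```text
clock: 13.48
tool_pos: [0.5768, 0.193, 0.2808]
eef_rot: [0.627, 0.779, -0.0, 0.0]
contact_force: [-0.3, -0.2, -5.2]
opening: 0.266
finger_force: 40.0
```

```bash
python3 - <<'E'
from plant import *;from h import *;import cv2,pickle
s=get_state();print(s['tool_pos'],s['eef_rot'],s['contact_force'],s['moment'],s['opening'],go(s,(.576,.197,.281),.22))
a=snapshot('scene');b=snapshot('side');pickle.dump((a,b),open('e.pkl','wb'))
r=lambda i:cv2.resize(i,(400,376),interpolation=cv2.INTER_CUBIC)
cv2.imwrite('pics/e.png',np.hstack([r(a['img'][100:260,240:410]),r(b['img'][105:265,190:360])]))
E
```

```text
[0.57683352 0.19295354 0.2807879 ] [ 6.26964530e-01  7.79047757e-01 -2.60895133e-04  5.08930059e-05] [-0.34110942 -0.24861164 -5.15505382] [-0.04345784  0.05786162 -0.00879015] 0.26624019731710197 (array([ 0.0138,  0.0002, -0.0007]), array([-0.0001,  0.0001, -0.0014]))
```

View pics/e.png

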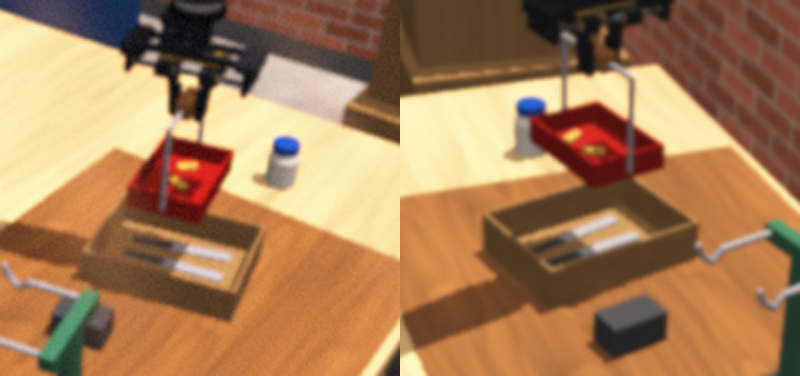

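The carrier is level above the box and clear of it. Two guards are plainly visible; the third may be hidden behind the near wall, so I'll check with the wrist camera and triangulate the tray rim.

```bash
python3 - <<'E'
from plant import *;from h import *;import cv2,pickle
a,b=pickle.load(open('e.pkl','rb'));s=lambda u,v:(240+u/2.353,100+v/2.35);t=lambda u,v:(190+(u-400)/2.353,105+v/2.35)
X=[tri(ray(a,s(*p)),ray(b,t(*q))) for p,q in[((130,185),(592,165)),((200,195),(662,148)),((233,152),(597,102)),((162,138),(532,118))]]
for x in X:print(x[0].round(3),x[1].round(4))
print('mean',np.mean([x[0] for x in X],0))
w=snapshot('wrist')['img'];cv2.imwrite('pics/we.png',w)
E
```

```text
[0.541 0.111 0.191] 0.0012
[0.642 0.131 0.197] 0.0086
[0.612 0.283 0.191] 0.0004
[0.507 0.248 0.196] 0.002
mean [0.57533218 0.19319388 0.19385059]
```

View pics/we.png

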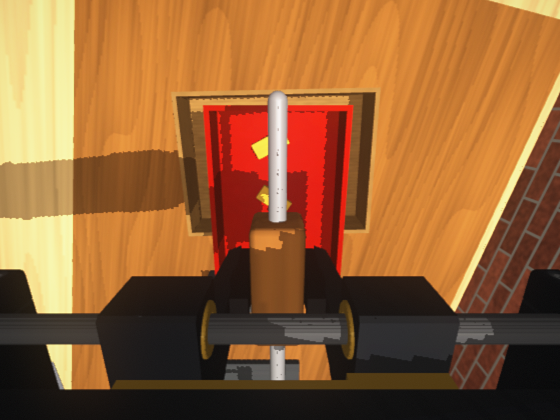

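The rim triangulates to z≈0.194, so the bottom is at about 0.16, with the centre within about 4 mm of the box centre. The third guard's spot at the −y end is hidden by the fingers here. I'll make a small centring move and settle.

Emit:
send_rows([
  [[0.005, 0, 0], [0, 0, 0]],
  [[0.01, 0, 0], [0, 0, 0]],
  [[0.012, 0, 0], [0, 0, 0]],
  [[0.012, 0, 0], [0, 0, 0]],
  [[0.012, 0, 0], [0, 0, 0]],
  [[0.012, 0, 0], [0, 0, 0]],
  [[0.012, 0, 0], [0, 0, 0]],
  [[0.012, 0, 0], [0, 0, 0]],
])

```text
clock: 14.62
tool_pos: [0.5762, 0.1972, 0.2807]
eef_rot: [0.627, 0.779, 0.0, 0.0]
contact_force: [-0.6, 0.1, -5.7]
opening: 0.265
finger_force: 40.0
```

```bash
python3 - <<'E'
from plant import *
s=get_state();print(s['tool_pos'],s['contact_force'],s['opening'],s['qd'].round(3) if hasattr(s['qd'],'round') else s['qd'])
print(finish_job())
E
```

```text
[0.57624056 0.19716277 0.28074668] [-0.57151875  0.12014265 -5.72515777] 0.26457781221914745 [ 0.     0.     0.     0.    -0.    -0.001  0.001]
the job is handed in; nothing more can be done
None
```

The job is handed in at about 14.7 s: the carrier is held level and still over the middle of the box, its bottom about 10 cm above the rim; two guards were visible in it at the end, and the third was hidden from every camera but was in the tray after the lift.

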